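# Set the bench stop out by four clicks

### The job

Set the bench stop out by four clicks: with a fingertip against the orange peg, push the black dial round clockwise (seen from above) by exactly four clicks from where it stands, not going on to a fifth, and then take the hand away. Nothing is to be gripped or lifted: do not pull the dial up, do not push hard on the stop, touch it with the fingers only, and leave the glue bottle, chisel and moulding where they are.

Things in the scene. Friction and masses are not known exactly. Their poses are not given: they have to be found in the camera images.
- bench_stop: Green cast stop, bolted to the bench and not movable: block 140 x 140 x 36 mm with a flat round aluminium plate (124 mm diameter, top 46 mm above the bench) that carries the dial. Origin under the dial's axis, at bench height. z is up. On its +x side a 50 x 40 x 24 mm nose and a steel stop rod stick out, to at most 165 mm from the dial's axis; on its -x side a small foot reaches 100 mm.
- dial_axis (a point): Point on the dial's vertical axis at the level of the dial's flat top, 59 mm above the bench. Fixed.
- dial_peg (a point): Centre of the top of the orange upright peg that stands on the black dial (dial 104 mm diameter, 12 mm thick). Peg: round, 14 mm diameter, 28 mm tall above the dial's flat top, its axis 40 mm from the dial's axis. Its top is 87 mm above the bench. It goes round with the dial; nothing else stands on the dial.
- dial (a joint): Dial angle, rad, growing clockwise seen from above, 0 to 2.88 between hard end stops; 0 = peg on the bench stop's +x side. Click-stops every 15 degrees (0.2618; 10.5 mm of peg travel; plate ticks match). Starts at rest in stop 0, 1, 2 or 3. Leaving a stop takes 4 to 7 N at the peg; past halfway the dial snaps on into the next stop by itself, and stays when let go.
- dial_lift (a joint): How far the dial has been pulled up off its seat, m: 0 seated, up to 0.008. A spring holds it down with 8 N or more. It should stay seated.
- glue: White glue bottle with yellow label and red cap, 56 mm diameter, 115 mm tall, loose, standing upright 0.15 to 0.2 m from the dial's axis. Origin at the centre of its base.
- chisel: Chisel lying on the bench, loose, red handle 26 mm thick and steel blade, 235 mm long along its x axis (blade to +x). Origin near the middle, at bench height.
- moulding: Loose offcut of pine moulding, 100 x 50 x 55 mm, long along its x axis. Origin at the centre of its underside.
Things that resemble listed ones, but are neither listed nor needed, are in the scene too. Leave any blue or pink look-alike of the glue alone.

How it is judged (in metres and radians):
At the end, for the whole second after the job is handed in: The dial rests four clicks clockwise of where it started (60 degrees, within 0.4 click; the peg 36.3 to 43.6 mm in a straight line from its start), seated (raised less than 2 mm) and still; glue bottle upright, and it, the chisel and the moulding within 20 mm of where they were (distance of dial_peg from where it was at the start of the episode between 0.0363 and 0.0436 m and velocity of joint dial between -0.1 and 0.1 rad/s and value of joint dial_lift below 0.002 m and not (distance of any of glue, chisel, moulding from where it was at the start of the episode above 0.02 m) and angle between glue's own z axis and vertical below 0.2 rad); the robot touches nothing.
It fails at once if the dial was turned more than 4.75 clicks, on to a fifth (distance of dial_peg from where it was at the start of the episode above 0.0466 m).
It fails at once if the dial was pulled up by more than 4 mm (value of joint dial_lift above 0.004 m).
It fails at once if the stop was pushed hard (over 40 N) (contact force between the fingers and bench_stop above 40 N).
It fails at once if something other than the fingers pushed on the stop (contact force between the arm and bench_stop above 2 N).
It fails at once if the glue bottle, chisel or moulding was moved by more than 20 mm (distance of any of glue, chisel, moulding from where it was at the start of the episode above 0.02 m).
It also fails if it takes over 56 s, if anything falls off the work surface, if the arm or the gripper's body presses on something with over 40 N, if the wrist force passes 120 N, or if a joint passes its speed limit or range.

### The arm

A 6-joint arm with a two-finger parallel gripper is mounted at the origin on the work surface. World frame = base frame: x ahead of the robot, y to its left, z up, the work surface at z = 0. Lengths are in mm, angles in rad, forces in N, time in s.
With the tool pointing down it reaches from about 375 to 900 mm from the base axis. Payload 3.1 kg.
Tool frame: the origin (TCP) lies at the very end of the fingers, on their centre line; the grasp point (between the pads) lies 19 mm behind it; z points along the fingers, y is the line along which they close (so a half turn about z gives the same grasp; the last joint's range is limited). The gripper opens to 87 mm and grips with 3 to 60 N. Pads are 19 mm wide; open, the fingers measure 117 mm over their backs; the gripper's body (75 mm by 190 mm) begins 51 mm behind the grasp point.
Start: joints at [1.133, 0.527, 1.433, -0, 1.181, -0.178], TCP at [160.514, 604.013, 222.548] pointing down, gripper open.
Joint ranges: [-3.08, 3.08], [-0.75, 2.2], [0.22, 2.44], [-1.43, 4.57], [0, 2.65], [-2.85, 2.85]. Speed limits (rad/s): [2.79, 2.79, 3.14, 3.14, 3.14, 3.14].

### API

Orientations are given as a unit quaternion [x, y, z, w].
In Python, from rig import bot gives the robot as it stands.
- The arm moves only by the shell command python3 -m jog 'ROWS'. ROWS is JSON, a list of rows, each a list of 3 entries, a list of its own where there are three numbers: the gripper command: -1 is shut, 1 is fully open, values between are in proportion, then the shift along the tool's x, y, z in m, then the turn, a rotation vector about the tool's x, y, z in rad. In form: [[gripper, [dx, dy, dz], [rx, ry, rz]], ...]. A call has 1 to 5 rows; each row shifts and turns the commanded pose from where the row before left it, along the tool's axes as they then stand; what a row does not reach is not made up. A row lasts 1/8 s, in which the tool goes at most 62.5 mm and 10.7 degrees, less where a joint would pass 70% of its speed; a pose out of reach is approached as far as the arm can. A call is refused whole if a number of a shift passes 0.0625 or a number of a turn 0.188, either way. A call with a gripper value outside its range is refused whole. The fingers move at their own pace and stop on an object; the grip force is fixed at half the most. Time passes only in rows, so rows that do not move let the fingers close. It gives the time, the measured TCP pose, the force, the opening and the grip force at its end, in the units of the state.
- bot.state(): the state, without advancing time (a new reading comes with each control period).
- bot.get_image(name): name is "side" or "top"; returns (picture, depth): 480x640x3 uint8, blue, green, red; 480x640 float32, mm along the optical axis (not along the pixel's ray), 0 where there is no reading.
- bot.get_calibration(name): a dict with "mtx" (3x3 intrinsics, pixels), "k1" (the pictures are not rectified: a ray, as slopes to the right and down, at radius r is drawn at 1 + k1 r^2 times it, then the intrinsics apply), "xyz" and "orientation" of the camera in the world. Camera axes: x right, y up, looking along -z (the intrinsics and any distortion apply to the point x, -y, -z); pixel columns grow to the right and rows downward; lengths in mm; the calibration is good to about 2 mm. A picture is of the moment at which its call begins. get_calibration takes no time and is no camera call.
- bot.finish_job(): hands the job in; it is judged then, once.
The state is a dict: "time": time; "qpos": joint angles; "dq": joint speeds; "effort": joint torques, N m; "eef_pos": TCP position; "tcp_rot": TCP orientation; "ft_force": force on the tool from outside, world axes, zero at the start; "moment": the same for the moment, N m; "opening": finger opening in mm; "grip_force": force on a finger pad.
Only numpy, scipy, OpenCV 4.12 (cv2) and the standard library are available. Lean on these libraries where they do the work, as an engineer would, in place of code of your own. Each camera call takes 0.05 s, during which the arm holds its last target. There are 200 camera calls.

## Working session

There is one attempt and no reset: what is moved stays moved. The work goes in short steps, Python scripts to look and compute and a shell command to move; the robot and the scene stay as the last step left them, time stands still between calls to the robot, and variables do not carry over. Pictures are saved under pics/ and viewed, at most 10 in all, crops included, and the job is handed in when it is done.

```bash
mkdir -p pics
cat > h.py <<'E'
import numpy as np,cv2
from scipy.spatial.transform import Rotation as R
from rig import bot
def ray(c,u,v):
    K=np.array(c["mtx"],float);k=c["k1"]
    d=np.array([(u-K[0,2])/K[0,0],(v-K[1,2])/K[1,1]]);s=d.copy()
    for _ in range(20): s=d/(1+k*(s@s))
    return np.array(c["xyz"],float),R.from_quat(c["orientation"]).as_matrix()@np.array([s[0],-s[1],-1])
def plane(c,u,v,z):
    o,d=ray(c,u,v);return o+d*(z-o[2])/d[2]
def pt(c,u,v,dep):
    o,d=ray(c,u,v);return o+d*dep
E
python3 - <<'E'
from h import *
for n in("top","side"):
    im,d=bot.get_image(n);cv2.imwrite(f"pics/{n}0.png",im);np.save(f"pics/{n}0.npy",d)
    print(n,bot.get_calibration(n))
    hsv=cv2.cvtColor(im,cv2.COLOR_BGR2HSV)
    m=cv2.inRange(hsv,(8,150,120),(20,255,255))
    N,l,s,c=cv2.connectedComponentsWithStats(m)
    for i in range(1,N):
        if s[i,4]>25: print(s[i],c[i])
print(bot.state())
E
```

```text
top {'mtx': array([[474.95524053,   0.        , 327.12298042],
       [  0.        , 474.95524053, 235.4430154 ],
       [  0.        ,   0.        ,   1.        ]]), 'k1': -0.009804039885096559, 'xyz': array([ 468.64452944,   62.98896912, 1012.66409075]), 'orientation': array([-0.05547077,  0.03624335,  0.70999557, -0.70108181])}
[365 225   6   6  31] [367.4516129  227.41935484]
side {'mtx': array([[448.04515335,   0.        , 312.20704713],
       [  0.        , 448.04515335, 247.36058366],
       [  0.        ,   0.        ,   1.        ]]), 'k1': -0.0375761345565188, 'xyz': array([ 337.10635985, -262.18151096,  624.86476105]), 'orientation': array([ 0.30984866, -0.11144382, -0.34644815,  0.87837792])}
[ 159   45   66   57 2029] [192.75505175  73.68851651]
[324 270   9  12  70] [327.9        274.21428571]
{'time': 0.1, 'qpos': array([ 1.13252325e+00,  5.28375106e-01,  1.43377397e+00,  3.66569086e-07,
        1.18139136e+00, -1.78480720e-01]), 'dq': array([-7.10712024e-04, -2.71332947e-03, -4.09572436e-03,  2.25213249e-04,
       -2.09111394e-05,  1.07337470e-03]), 'effort': array([-5.65749542e-04, -4.40984344e+01, -1.77150285e+01,  6.34594518e-02,
        5.34219830e-02, -4.61208356e-05]), 'eef_pos': array([160.22645584, 603.43341581, 221.66837874]), 'tcp_rot': array([ 1.29531204e-01,  9.91574868e-01, -9.27897251e-04, -2.95749150e-04]), 'ft_force': array([0.20681761, 0.57554753, 0.1493459 ]), 'moment': array([ 0.03070926, -0.01205696,  0.0391875 ]), 'grip_force': 0.0, 'opening': 87.06101342955068}
```

View pics/top0.png

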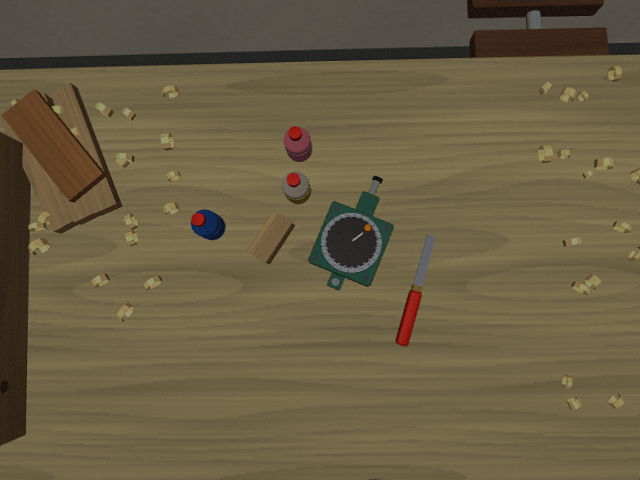

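View pics/side0.png

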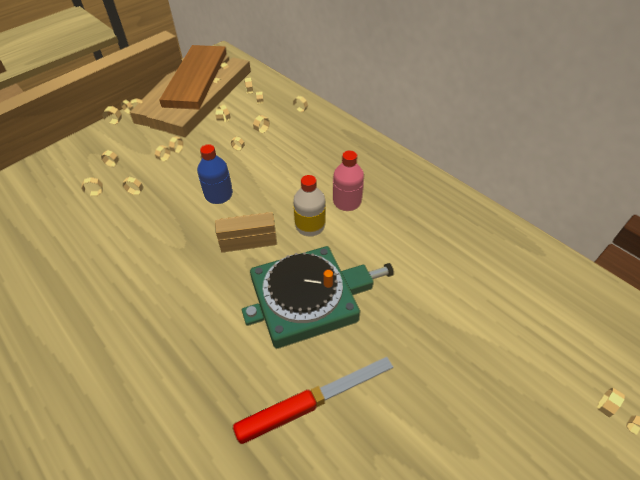

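The top picture shows the dial centred near (351,242), the orange peg at (367,227), the nose and rod toward (377,180), and the foot at (335,283). The white glue bottle is at (296,186) with the moulding at (271,238) and the chisel at (415,290). Possible mix-ups are the bright plate ticks and white pointer at (358,237) versus the peg at (367,227), and the pink (298,143) and blue (207,224) bottles versus the glue. The orange upright cylinder on the black dial is the peg, so I'll check it in a close crop.

Run:
```python
from h import *
P={}
for n in("top","side"):
    im=cv2.imread(f"pics/{n}0.png");c=bot.get_calibration(n);d=np.load(f"pics/{n}0.npy")
    hsv=cv2.cvtColor(im,cv2.COLOR_BGR2HSV)
    m=cv2.inRange(hsv,(5,150,90),(20,255,255))
    x0,y0=(340,210) if n=="top" else (310,260)
    mm=np.zeros_like(m);mm[y0:y0+40,x0:x0+40]=m[y0:y0+40,x0:x0+40]
    ys,xs=np.nonzero(mm);print(n,"peg",xs.mean(),ys.mean(),len(xs),xs.min(),xs.max(),ys.min(),ys.max(),"plane87",plane(c,xs.mean(),ys.mean(),87).round(1), "depthpts",np.median([pt(c,x,y,d[y,x]) for x,y in zip(xs,ys)],axis=0).round(1))
    # bright top of peg
    g=cv2.inRange(hsv,(5,150,200),(20,255,255))&mm;ys,xs=np.nonzero(g)
    if len(xs):print(" bright",xs.mean(),ys.mean(),len(xs),plane(c,xs.mean(),ys.mean(),87).round(1))
    # green block
    g=cv2.inRange(hsv,(65,60,20),(95,255,255));N,l,s,ce=cv2.connectedComponentsWithStats(g)
    i=1+np.argmax(s[1:,4]);print(" green",s[i])
    # dark dial
    k=cv2.inRange(hsv,(0,0,0),(179,120,75))&~g;N,l,s,ce=cv2.connectedComponentsWithStats(k)
    u0,v0=(345,248) if n=="top" else (290,270)
    i=l[v0,u0];cn=cv2.findContours((l==i).astype(np.uint8),cv2.RETR_EXTERNAL,cv2.CHAIN_APPROX_NONE)[0][0]
    h=cv2.convexHull(cn)[:,0];pts=np.array([plane(c,*q,59)[:2] for q in h.astype(float)])
    (cc,r)=cv2.minEnclosingCircle(pts.astype(np.float32));print(" dial",s[i],cc,r, cv2.fitEllipse(pts.astype(np.float32)))
c=bot.get_calibration("top")
for nm,u,v,z in[("rodtip",377,180,15),("foot",335,283,10),("gluecap",293,180,115),("chisel blade",431,236,5),("chisel handle",403,345,13),("mould",271,238,55),("px0",320,240,0),("px right",420,240,0)]:
    print(nm,plane(c,u,v,z).round(0))
im=cv2.imread("pics/top0.png");a=cv2.resize(im[170:300,290:450],None,fx=4,fy=4,interpolation=2);cv2.imwrite("pics/crop.png",a)
```

```text
top peg 367.3076923076923 227.23076923076923 39 364 371 224 230 plane87 [604.8   8.4  87. ] depthpts [604.9   8.9  87.9]
 green [ 309  192   84   98 1899]
 dial [ 326  217   51   51 1917] (580.2857666015625, 40.952392578125) 52.54253387451172 ((580.3380126953125, 40.31637191772461), (102.73515319824219, 103.79056549072266), 90.999755859375)
side peg 327.89677419354837 277.7548387096774 155 323 332 269 287 plane87 [597.3   1.4  87. ] depthpts [600.9   4.8  80. ]
 bright 328.04347826086956 273.0652173913044 46 [603.3   7.3  87. ]
 green [ 251  247  121   93 2304]
 dial [ 268  254   69   60 2800] (577.378173828125, 36.286922454833984) 54.624855041503906 ((576.7283935546875, 36.543155670166016), (103.6552505493164, 108.64114379882812), 140.3461456298828)
rodtip [718. -19.  15.]
foot [499.  74.  10.]
gluecap [695. 152. 115.]
chisel blade [ 596. -131.    5.]
chisel handle [370. -64.  13.]
mould [590. 203.  55.]
px0 [591. 105.   0.]
px right [ 588. -109.    0.]
```

View pics/crop.png

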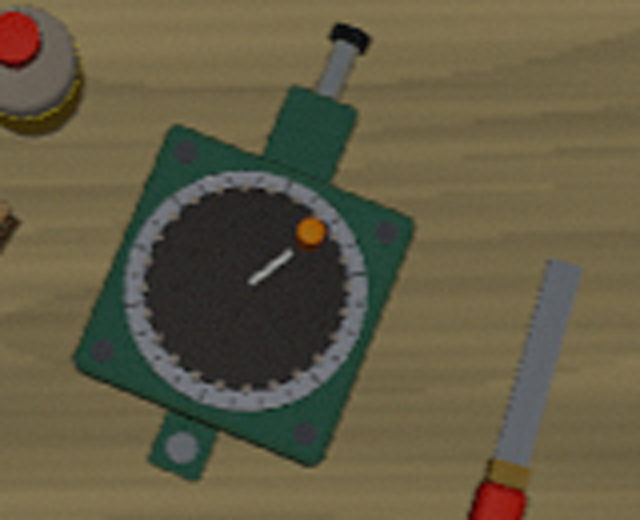

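The crop confirms a single orange peg at crop (311,232). It is about 40 mm from the dial axis, at z≈87 mm, about 30° clockwise of the nose, so stop 2. That puts the axis at about (580,40), the peg at (604.5,8.5) and the target peg angle at −113°. The plan is one straight push along 187° with closed fingers turned square to it. First I'll move over, high up.

```bash
python3 -m jog '[[-1,[-0.044,-0.032,0],[0,0,0]],[-1,[-0.044,-0.032,0],[0,0,0]],[-1,[-0.044,-0.032,0],[0,0,0]],[-1,[-0.044,-0.032,0],[0,0,0]],[-1,[-0.044,-0.032,0],[0,0,0]]]'; python3 -m jog '[[-1,[-0.044,-0.032,0],[0,0,0]],[-1,[-0.044,-0.032,0],[0,0,0]],[-1,[-0.044,-0.032,0],[0,0,0]],[-1,[-0.044,-0.032,0],[0,0,0]],[-1,[-0.044,-0.032,0],[0,0,0]]]'
```

```text
time: 0.72
eef_pos: [332.7, 391.3, 222.3]
tcp_rot: [0.129, 0.992, -0.0, -0.0]
ft_force: [0.5, 1.4, 1.1]
opening: 45.3
grip_force: 0.0
time: 1.35
eef_pos: [504.3, 180.2, 222.3]
tcp_rot: [0.13, 0.992, 0.0, -0.0]
ft_force: [0.1, 0.7, -0.6]
opening: 1.9
grip_force: 0.0
```

```bash
python3 -m jog '[[-1,[-0.042,-0.033,0],[0,0,0]],[-1,[-0.042,-0.033,0],[0,0,0]],[-1,[-0.042,-0.033,0],[0,0,0]],[-1,[-0.042,-0.033,0],[0,0,0]],[-1,[0,0,0.03],[0,0,-0.13]]]'; python3 -m jog '[[-1,[0,0,0.03],[0,0,-0.13]],[-1,[0,0,0.03],[0,0,-0.12]],[-1,[0,0,0],[0,0,0]]]'
python3 - <<'E'
from h import *
s=bot.state();M=R.from_quat(s["tcp_rot"]).as_matrix();print(s["eef_pos"],M[:,0],M[:,1])
C=np.array([580,40]);e=s["eef_pos"][:2]-C;print("s",e@[-.9925,-.122],"r",e@[.122,-.9925])
im,d=bot.get_image("side");cv2.imwrite("pics/s1.png",im[120:440,180:500])
E
```

```text
time: 1.98
eef_pos: [636.8, 6.7, 194.1]
tcp_rot: [0.065, 0.998, -0.001, 0.004]
ft_force: [-0.7, 0.9, -0.6]
opening: 0.3
grip_force: 0.0
time: 2.35
eef_pos: [629.5, 11.3, 129.6]
tcp_rot: [-0.059, 0.998, 0.001, -0.004]
ft_force: [0.0, 0.8, -0.2]
opening: 0.3
grip_force: 0.0
[629.53741684  11.27566456 129.63658258] [-0.99295837 -0.11826143  0.00692146] [-0.11825023  0.9929818   0.00200815]
s -45.66151729108161 r 34.552467774221675
```

View pics/s1.png

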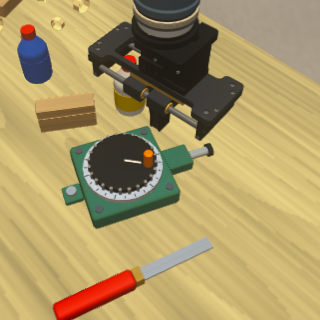

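The picture shows the closed gripper over the dial's far side, with the peg at crop (148,158), but the fingertip is not clear. I'll project the TCP to verify it.

Run:
```python
from h import *
def proj(c,p):
    q=R.from_quat(c["orientation"]).as_matrix().T@(np.array(p)-c["xyz"]);x,y=q[0]/-q[2],-q[1]/-q[2];f=1+c["k1"]*(x*x+y*y)
    K=c["mtx"];return K[0,0]*x*f+K[0,2],K[1,1]*y*f+K[1,2],-q[2]
c=bot.get_calibration("side");s=bot.state()
for dz in(0,20,70):print(proj(c,s["eef_pos"]+[0,0,dz]),"crop -180,-120")
im=cv2.imread("pics/s1.png");a=im[40:180,80:260];a=cv2.convertScaleAbs(a,alpha=2,beta=20)
cv2.imwrite("pics/s1b.png",cv2.resize(a,None,fx=4,fy=4,interpolation=2))
```

```text
(np.float64(340.61686748672724), np.float64(242.28747610986437), np.float64(634.7348095315814)) crop -180,-120
(np.float64(341.0608448088591), np.float64(233.16432422537582), np.float64(619.071846216265)) crop -180,-120
(np.float64(342.2707372376276), np.float64(208.21014677154474), np.float64(579.9144379279742)) crop -180,-120
```

View pics/s1b.png

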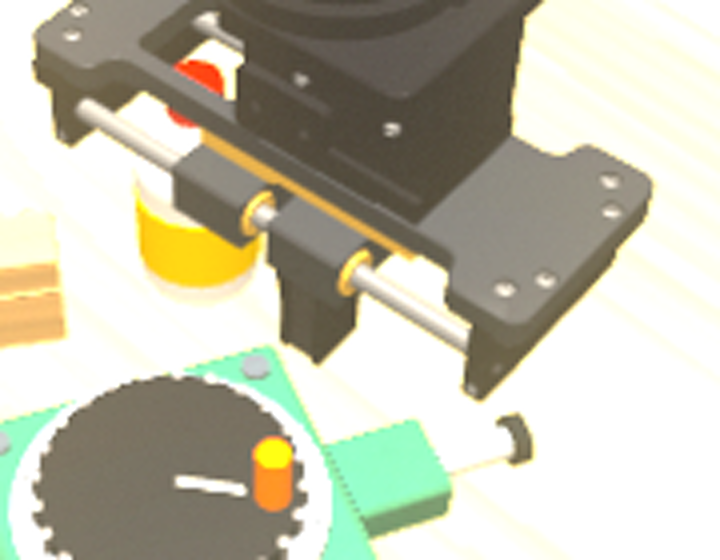

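The fingertip is where the TCP projects, at crop (318,345). I'll descend beside the peg.

```bash
python3 -m jog '[[-1,[-0.003,-0.002,0.03],[0,0,0]],[-1,[0,0,0.02],[0,0,0]],[-1,[0,0,0.012],[0,0,0]],[-1,[0,0,0],[0,0,0]]]'; python3 -m jog '[[-1,[0.004,0,0],[0,0,0]],[-1,[0.003,0,0],[0,0,0]],[-1,[0.002,0,0],[0,0,0]],[-1,[0.002,0,0],[0,0,0]],[-1,[0,0,0],[0,0,0]]]'
```

```text
time: 2.9
eef_pos: [635.3, 9.4, 70.8]
tcp_rot: [-0.06, 0.998, -0.0, -0.0]
ft_force: [-0.7, 0.6, -0.9]
opening: 0.2
grip_force: 0.0
time: 3.52
eef_pos: [624.1, 8.0, 70.6]
tcp_rot: [-0.06, 0.998, -0.0, -0.0]
ft_force: [0.1, 0.2, -0.0]
opening: 0.4
grip_force: 0.0
```

```bash
for i in 1 ; do python3 -m jog '[[-1,[0.002,0,0],[0,0,0]],[-1,[0.002,0,0],[0,0,0]]]'; python3 -m jog '[[-1,[0.001,0,0],[0,0,0]],[-1,[0.001,0,0],[0,0,0]]]';python3 -m jog '[[-1,[0.001,0,0],[0,0,0]],[-1,[0.001,0,0],[0,0,0]]]';python3 -m jog '[[-1,[0.001,0,0],[0,0,0]],[-1,[0.001,0,0],[0,0,0]]]';python3 -m jog '[[-1,[0.001,0,0],[0,0,0]],[-1,[0.001,0,0],[0,0,0]]]'; done | grep -E "eef|force: \["
```

```text
eef_pos: [620.8, 7.5, 70.6]
ft_force: [2.4, -0.2, -0.2]
eef_pos: [620.2, 7.2, 70.9]
ft_force: [5.3, -0.3, -1.4]
eef_pos: [619.6, 6.9, 71.2]
ft_force: [7.5, 0.8, -2.7]
eef_pos: [615.3, 6.3, 71.0]
ft_force: [1.8, -0.6, -0.2]
eef_pos: [611.6, 6.4, 70.4]
ft_force: [2.3, -1.0, -0.0]
```

```bash
(python3 -m jog '[[-1,[0.001,0,0],[0,0,0]],[-1,[0.001,0,0],[0,0,0]]]'; python3 -m jog '[[-1,[0.001,0,0],[0,0,0]],[-1,[0.001,0,0],[0,0,0]]]';python3 -m jog '[[-1,[0.001,0,0],[0,0,0]],[-1,[0.001,0,0],[0,0,0]]]';python3 -m jog '[[-1,[0.001,0,0],[0,0,0]],[-1,[0.001,0,0],[0,0,0]]]';python3 -m jog '[[-1,[0.001,0,0],[0,0,0]],[-1,[0.001,0,0],[0,0,0]]]') | grep -E "eef|force: \["
```

```text
eef_pos: [611.0, 6.2, 70.7]
ft_force: [3.3, -2.1, -1.0]
eef_pos: [610.2, 6.0, 70.8]
ft_force: [6.3, -1.3, -2.2]
eef_pos: [607.2, 5.3, 70.8]
ft_force: [1.9, -3.2, 0.2]
eef_pos: [602.3, 6.3, 70.1]
ft_force: [0.2, -0.2, -0.2]
eef_pos: [601.8, 6.1, 70.3]
ft_force: [2.0, 0.6, -1.3]
```

```bash
(python3 -m jog '[[-1,[0.001,0,0],[0,0,0]],[-1,[0.001,0,0],[0,0,0]]]'; python3 -m jog '[[-1,[0.001,0,0],[0,0,0]],[-1,[0.001,0,0],[0,0,0]]]';python3 -m jog '[[-1,[0.001,0,0],[0,0,0]],[-1,[0.001,0,0],[0,0,0]]]';python3 -m jog '[[-1,[0.001,0,0],[0,0,0]],[-1,[0.001,0,0],[0,0,0]]]') | grep -E "eef|force: \["
python3 - <<'E'
from h import *
im,d=bot.get_image("side");cv2.imwrite("pics/s2.png",cv2.resize(im[220:360,220:400],None,fx=4,fy=4))
E
```

```text
eef_pos: [601.1, 5.5, 70.6]
ft_force: [3.3, 2.7, -1.9]
eef_pos: [600.3, 5.1, 70.8]
ft_force: [5.9, 2.0, -3.3]
eef_pos: [595.8, 4.4, 70.6]
ft_force: [-0.1, -0.3, 0.4]
eef_pos: [593.3, 4.5, 70.3]
ft_force: [0.3, 1.0, 0.3]
```

View pics/s2.png

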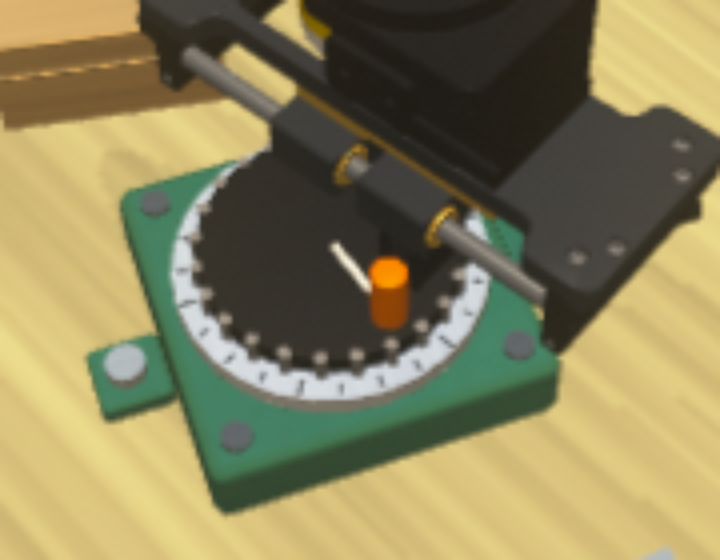

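The peg is in clear view with its top at crop (389,272), and the finger is behind it. I'll measure its angle.

```bash
cat >> h.py <<'E'
def peg():
    c=bot.get_calibration("side");im,_=bot.get_image("side");h=cv2.cvtColor(im,cv2.COLOR_BGR2HSV)
    m=cv2.inRange(h,(5,150,200),(20,255,255));m[:240]=0;m[340:]=0;m[:,:250]=0;m[:,370:]=0
    ys,xs=np.nonzero(m);p=plane(c,xs.mean(),ys.mean(),87)[:2];q=np.array([603.3,7.3])
    C=np.array([578.5,38.5]);a=lambda p:np.degrees(np.arctan2(*(p-C)[::-1]))
    print("peg",p.round(1),len(xs),"moved",np.linalg.norm(p-q).round(1),"cw deg",(a(q)-a(p)).round(1),"rad",np.linalg.norm(p-C).round(1))
E
python3 -c "
from h import *
peg()"; (python3 -m jog '[[-1,[0.001,0,0],[0,0,0]],[-1,[0.001,0,0],[0,0,0]]]'; python3 -m jog '[[-1,[0.001,0,0],[0,0,0]],[-1,[0.001,0,0],[0,0,0]]]') | grep -E "eef|force: \["
```

```text
peg [ 5.745e+02 -2.000e-01] 57 moved 29.8 cw deg 44.4 rad 38.9
eef_pos: [592.4, 4.2, 70.5]
ft_force: [-0.6, -0.6, -0.1]
eef_pos: [591.0, 4.0, 70.6]
ft_force: [1.3, -0.4, -0.7]
```

```bash
(python3 -m jog '[[-1,[0.001,0,0],[0,0,0]],[-1,[0.001,0,0],[0,0,0]]]'; python3 -m jog '[[-1,[0.001,0,0],[0,0,0]],[-1,[0.001,0,0],[0,0,0]]]') | grep -E "eef|force: \["; python3 -c "
from h import *
peg()"
```

```text
eef_pos: [589.9, 3.7, 70.8]
ft_force: [4.2, 1.5, -1.6]
eef_pos: [586.8, 3.4, 70.8]
ft_force: [1.4, 0.5, 0.9]
peg [5.71e+02 5.00e-01] 57 moved 33.0 cw deg 49.7 rad 38.7
```

```bash
python3 -m jog '[[-1,[0,0,0],[0,0,0]],[-1,[0,0,0],[0,0,0]]]' | grep -E "eef|force: \["; python3 -c "
from h import *
peg()"
```

```text
eef_pos: [585.3, 3.6, 70.2]
ft_force: [-0.4, 0.3, 0.5]
peg [567.9   1.2] 56 moved 35.9 cw deg 54.3 rad 38.8
```

```bash
python3 -m jog '[[-1,[0,0,0],[0,0,0]],[-1,[0,0,0],[0,0,0]],[-1,[0,0,0],[0,0,0]]]' | grep -E "eef|force: \["; python3 -c "
from h import *
peg()"
```

```text
eef_pos: [586.5, 3.5, 70.5]
ft_force: [0.3, -0.6, 0.2]
peg [564.9   2.3] 58 moved 38.7 cw deg 59.1 rad 38.7
```

The dial snapped to 59°, which is four clicks, and the finger is clear of the peg. I'll back off, lift and check.

```bash
python3 -m jog '[[-1,[-0.012,0,0],[0,0,0]],[-1,[-0.02,0,-0.005],[0,0,0]],[-1,[0,0,-0.04],[0,0,0]],[-1,[0,0,-0.05],[0,0,0]],[-1,[0,0,-0.05],[0,0,0]]]'; python3 -m jog '[[-1,[0,0,-0.03],[0,0,0]],[-1,[-0.02,0,0],[0,0,0]],[-1,[0,0,0],[0,0,0]],[-1,[0,0,0],[0,0,0]],[-1,[0,0,0],[0,0,0]]]' | grep -E "time|eef|force: \["; python3 -c "
from h import *
peg();peg()
im,_=bot.get_image('side');cv2.imwrite('pics/s3.png',im)"
```

```text
time: 9.52
eef_pos: [619.1, 7.4, 217.0]
tcp_rot: [-0.06, 0.998, -0.0, 0.0]
ft_force: [0.7, 0.2, 0.2]
opening: 0.3
grip_force: 0.0
time: 10.15
eef_pos: [637.3, 9.8, 244.7]
ft_force: [0.3, -0.8, -0.1]
peg [563.3   2.4] 52 moved 40.3 cw deg 61.3 rad 39.1
peg [563.3   2.4] 52 moved 40.3 cw deg 61.3 rad 39.1
```

View pics/s3.png

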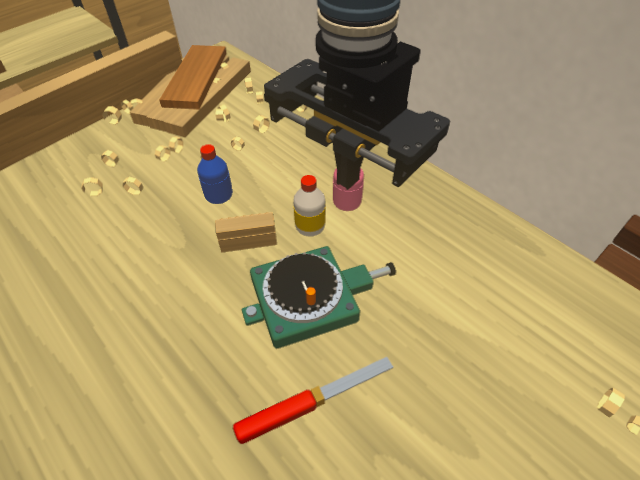

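The peg is at (310,293), 40.3 mm from its start and still. The glue (310,205), moulding (246,231) and chisel (313,400) have not moved, and the hand is clear.

```bash
python3 -c "
from rig import bot
print(bot.finish_job())"
```

```text
the job is handed in; nothing more can be done
None
```

I turned the dial four clicks clockwise and handed the job in: the peg rests 40.3 mm (about 60°) from its start, the hand is clear, and the glue, chisel and moulding look unmoved in the last picture; no verdict came back.

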